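# Release the die tray with the dock's long bar

## Task

Two identical tray docks stand on the bench, one holding the thin waffle tray of dies and the other a lidded gel box. Release the waffle tray by pressing the long bar of its dock fully home, at the middle of the bar so that both ends go down evenly and it stays down. Leave the other dock's bar up, and the waffle tray lying in its nest.

Things in the scene. Friction and masses are not known exactly. Their poses are not given: they have to be found in the camera images.
- tray_bar_mid (a point): Centre of the top face of the bar to press, on the dock with the waffle tray; x along the bar, z up. Grey ribbed bar 140 x 18 x 12 mm, top 50 mm above the bench when up, 36 mm when home; channel walls beside it 32 mm high. It pivots under its middle on a soft centring spring: a push near an end rocks it (the point tilts too); within about 15 mm of the middle it stays nearly level.
- tray_press (a joint): Travel of that bar in metres, straight down: 0 fully up, 0.014 fully home on a firm stop; 0 to 0.003 at the start. It takes about 6 N to move and stays where it is left. A steel stop gate in front of the tray sinks with it. The dock is an aluminium plate 160 x 110 x 20 mm, fixed, the bar along one long side.
- tray_centre (a point): Centre of the waffle tray, a loose black square tray 50 x 50 x 6 mm with small dies in its pockets, in the square nest beside the bar (nest centre 52 mm from the bar's centre line); the point is half-way up the tray, 23 mm above the bench.
- box_press (a joint): The same travel for the bar of the other dock, which is identical but holds a gel box (54 x 52 x 14 mm, with a lid) in its nest. It is to be left alone; at the start it reads 0 to 0.003.

How it is judged:
By the outcome, as a careful person would: the job done as asked, in the order asked, and still so for the second after the job is handed in, with the robot touching nothing.
It also fails if it takes over 32 s, if anything falls off the work surface, if the arm or the gripper's body presses on something with over 40 N, if the wrist force passes 120 N, or if a joint passes its speed limit or range.

## Robot

A 6-joint arm with a two-finger parallel gripper is mounted at the origin on a cart in front of the work surface, level with it; the furniture and walls round the work are solid. World frame = base frame: x ahead of the robot, y to its left, z up, the work surface at z = 0. Lengths are in m, angles in rad, forces in N, time in s.
With the tool pointing down it reaches from about 0.425 to 0.95 m from the base axis. Payload 14.7 kg.
Tool frame: the origin (TCP) lies on the centre line of the jaws, within the pads' length; the fingertips stand 22 mm ahead of it and the grasp point (between the pads) lies 3 mm ahead of it (env.tcp_to_tips is the distance from the TCP to the fingertips, in m); z points along the fingers, y is the line along which they close (so a half turn about z gives the same grasp; the last joint's range is limited). The gripper opens to 85 mm and grips with 20 to 120 N. Pads are 22 mm wide; open, the fingers measure 114 mm over their backs; the gripper's body (76 mm by 85 mm) begins 54 mm behind the grasp point. The pads swing forward as they close: fully open they stand 13 mm farther back than shut.
Start: joints at [-1.265, 0.48, 1.596, -0, 1.065, -0.047], TCP at [0.225, -0.61, 0.253] pointing down, gripper open.
Joint ranges: [-2.75, 2.75], [-0.82, 2.05], [0.23, 2.67], [-1.56, 4.7], [0.09, 2.69], [-2.92, 2.92]. Speed limits (rad/s): [1.89, 1.89, 2.39, 3.01, 3.01, 3.01].

## Interface

Orientations are given as [roll, pitch, yaw] about the fixed x, y, z axes, in that order (R = Rz(yaw) Ry(pitch) Rx(roll)).
In Python, from station import sensors, optics, ticket, env gives the robot as it stands. The module is installed in compiled form; this text tells all that it offers.
- The arm moves only by the tool move_arm, never from a script. Its argument "series" is text: rows parted by semicolons, each of 4 numbers parted by spaces: the shift along the tool's x, y, z in cm, then the turn about the tool's z in rad. In form: dx dy dz yaw; .... A call has 1 to 8 rows; each row is the pose to reach, as a shift and turn from the pose commanded when the call began, along the tool's axes at that moment; what a row does not reach only later rows make up. A row lasts 1/12 s, in which the tool goes at most 41.7 mm and 7.16 degrees, less where a joint would pass 70% of its speed; a pose out of reach is approached as far as the arm can. A call with a gripper value outside its range is refused whole. "hand" is the gripper's target within -1 to 1 (shut at 1, half-way at 0, fully open at -1), set as the call begins (left out, the last holds). The fingers move at their own pace and stop on an object; "grip_force" is the grip in N (left out, the last holds). Time passes only in rows, so rows that repeat a pose let the fingers close. It gives the time, the measured TCP pose, the force, the opening and the grip force at its end, in the units of the state.
- sensors.get_state(): the state, without advancing time (a new reading comes with each control period).
- optics.get_image(name): name is "side" or "top" or "wrist"; returns the picture (480x640x3 uint8, red, green, blue); there is no depth.
- optics.calibration(name): a dict with "fx", "fy", "cx", "cy" (pixels), "pose" (4x4, takes a point from camera to world coordinates); the wrist camera has in their place "tool_from_camera" (4x4, takes a point from camera to tool coordinates, whose origin is the TCP and whose axes are the flange's). Camera axes: x right, y up, looking along -z (the intrinsics and any distortion apply to the point x, -y, -z); pixel columns grow to the right and rows downward; lengths in m; the calibration is good to about 2 mm. The wrist camera is an equidistant fisheye: a pixel r from the principal point sees the ray r / f radians off the axis. A picture is of the moment at which its call begins: read the wrist's pose just before it. calibration takes no time and is no camera call.
- ticket.hand_in(): hands the job in; it is judged then, once.
Trained networks look in the newest picture that a camera, given by its name, has taken for a name from the list of things; names that differ only in an ending like _2 or _b are one class to them, and where a whole thing is asked for, a point or a joint stands for the part that bears it (a point fixed in the world has none). Each returns a list of dicts, best first, with "confidence" (0 to 1); they miss things now and then, are a little off and sometimes report something else, mostly with a low value. They report only what shows in the picture. A call takes as long as a camera call.
- optics.boxes_of(thing, camera): "extent" ([left, top, right, bottom] in pixels, round what is visible of it).
- optics.cut_out(thing, camera): "pixels" (480x640 bool, what is visible of it) and "extent" ([left, top, right, bottom] in pixels, round what is visible of it).
The state is a dict: "clock": time; "joint_pos": joint angles; "dq": joint speeds; "joint_torque": joint torques, N m; "ee_pos": TCP position; "orientation": TCP orientation; "ft_force": force on the tool from outside, world axes, zero at the start; "torque": the same for the moment, N m; "gripper_width": finger opening in m; "grasp_force": force on a finger pad.
Only numpy, scipy, OpenCV 4.12 (cv2) and the standard library are available. Lean on these libraries where they do the work, as an engineer would, in place of code of your own. Each camera call takes 0.05 s, during which the arm holds its last target. There are 200 camera calls.

## Working session

There is one attempt and no reset: what is moved stays moved. The work goes in short steps, Python scripts to look and compute and a tool call to move; the robot and the scene stay as the last step left them, time stands still between calls to the robot, and variables do not carry over. Pictures are saved under pics/ and viewed, at most 10 in all, crops included, and the job is handed in when it is done.

Besides the shell and the picture viewer there is one more tool, called after ">>>" as name(argument=value, ...), one argument or row to a line, values as JSON. move_arm: Moves the arm, as the interface text tells. Its arguments: {"type":"object","properties":{"series":{"type":"string"},"hand":{"type":"number"},"grip_force":{"type":"number"}},"required":["series"]}

```bash
mkdir -p pics; cat > h.py <<'E'
import numpy as np, cv2
from station import sensors, optics, ticket, env
def save(cam,name):
    im=optics.get_image(cam); cv2.imwrite(f'pics/{name}.png',im[:,:,::-1]); return im
def ray(cam,u,v):
    c=optics.calibration(cam); P=np.array(c['pose'])
    d=np.array([(u-c['cx'])/c['fx'],-(v-c['cy'])/c['fy'],-1])
    return P[:3,3],P[:3,:3]@d
def at_z(cam,u,v,z):
    o,d=ray(cam,u,v); return o+d*(z-o[2])/d[2]
E
python3 - <<'E'
from h import *
a=save('top','top0'); b=save('side','side0')
cv2.imwrite('pics/both.png',np.hstack([cv2.resize(a,(400,300)),cv2.resize(b,(400,300))])[:,:,::-1])
for cam in ('top','side'):
  for t in ('tray_bar_mid','tray_centre','box_press','tray_press'):
    for r in optics.cut_out(t,cam)[:3]:
      m=r['pixels']; ys,xs=np.nonzero(m)
      print(cam,t,round(r['confidence'],2),np.round(r['extent']),xs.mean().round(1),ys.mean().round(1),cv2.minAreaRect(np.c_[xs,ys].astype(np.float32)))
  c=optics.calibration(cam); print({k:v for k,v in c.items() if k!='pose'},np.round(c['pose'],3).tolist())
print(sensors.get_state(), env.tcp_to_tips)
E
```

```text
top tray_bar_mid 0.67 [240. 231. 259. 321.] 251.2 276.0 ((251.17848205566406, 275.97479248046875), (13.448894500732422, 88.74706268310547), 4.4846062660217285)
top tray_centre 0.78 [205. 242. 237. 277.] 222.2 261.1 ((222.11505126953125, 260.7743835449219), (31.596525192260742, 32.12867736816406), 3.814074993133545)
top box_press 0.69 [361. 236. 423. 326.] 407.9 278.5 ((410.1556701660156, 278.4984436035156), (64.51701354980469, 73.04349517822266), 34.64094543457031)
top tray_press 0.78 [207. 233. 261. 320.] 248.5 277.2 ((232.0863037109375, 275.2057800292969), (51.552223205566406, 89.53457641601562), 3.814074993133545)
{'fx': 565.0186089146869, 'fy': 565.0186089146869, 'cx': 310.2224759766457, 'cy': 241.68998013114094} [[-0.029, 0.987, -0.158, 0.366], [-0.999, -0.032, -0.015, -0.073], [-0.02, 0.158, 0.987, 0.925], [0.0, 0.0, 0.0, 1.0]]
side tray_bar_mid 0.87 [286. 287. 366. 314.] 324.8 299.2 ((325.635986328125, 299.06524658203125), (77.9254379272461, 11.461211204528809), 8.27589225769043)
side tray_centre 0.91 [288. 313. 323. 338.] 306.8 325.6 ((306.4615478515625, 325.1922912597656), (
[... 515 characters left out ...]
1.0]]
{'clock': 0.5, 'joint_pos': array([-1.26461702e+00,  4.80211485e-01,  1.59634684e+00, -2.68280228e-05,
        1.06512637e+00, -4.65991322e-02]), 'dq': array([-0.00026709, -0.00184147,  0.00031125, -0.00047528,  0.00220499,
       -0.00236034]), 'joint_torque': array([-6.89185781e-04, -9.49788308e+01, -4.30352640e+01,  1.86642733e-04,
        2.36534448e-03,  4.81184074e-06]), 'ee_pos': array([ 0.22457847, -0.60992413,  0.25327161]), 'orientation': array([-3.14149962e+00,  1.91563048e-05,  3.52791436e-01]), 'ft_force': array([ 0.93092429,  0.58602171, -0.5056588 ]), 'torque': array([ 0.02355155, -0.04362843,  0.00597281]), 'grasp_force': 0.0, 'gripper_width': 0.08539147817118987} 0.022
```

View pics/top0.png

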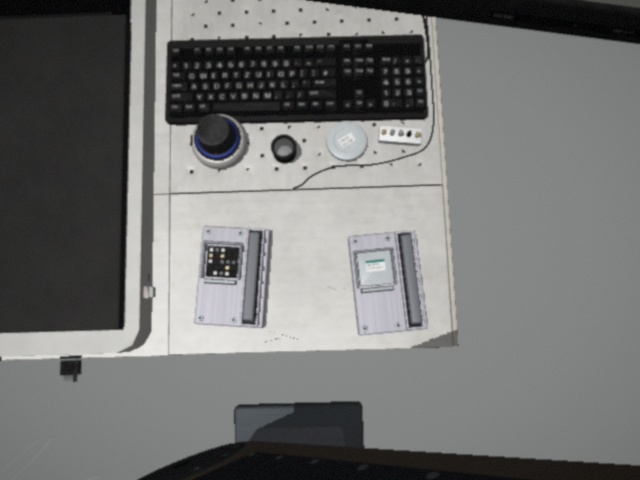

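The top view shows the waffle-tray dock at left, with its bar around (251,276) and the tray at (222,261). The gel-box dock is at right, with its bar around (411,280). The networks' finds agree with this.

```bash
python3 - <<'E'
from h import *
for cam,m,t,e in (('top',(251.2,276),(222.2,261),None),('side',(325.3,299.1),(306.6,325.4),None)):
  print(cam,'bar',at_z(cam,*m,.049).round(4),'tray',at_z(cam,*t,.026).round(4))
  optics.get_image(cam)
  r=optics.cut_out('tray_bar_mid',cam)[0]; ys,xs=np.nonzero(r['pixels'])
  p=cv2.boxPoints(cv2.minAreaRect(np.c_[xs,ys].astype(np.float32)))
  print(np.array([at_z(cam,*q,.049)[:2] for q in p]).round(4).tolist())
E
python3 - <<'E'
import cv2,numpy as np
a=cv2.imread('pics/top0.png')[220:335,190:275];b=cv2.imread('pics/side0.png')[190:360,260:420]
cv2.imwrite('pics/c.png',np.hstack([cv2.resize(a,(390,528)),cv2.resize(b,(400,425)) if 0 else cv2.copyMakeBorder(cv2.resize(b,(400,425)),0,103,0,0,0)]))
E
```

```text
top bar [0.4549 0.0336 0.049 ] tray [0.4829 0.0828 0.026 ]
[[0.3879, 0.0489], [0.5257, 0.0368], [0.5236, 0.0181], [0.386, 0.0307]]
side bar [0.4568 0.0406 0.049 ] tray [0.4837 0.0852 0.026 ]
[[0.5258, 0.0483], [0.528, 0.0208], [0.3875, 0.0343], [0.3891, 0.0605]]
```

View pics/c.png

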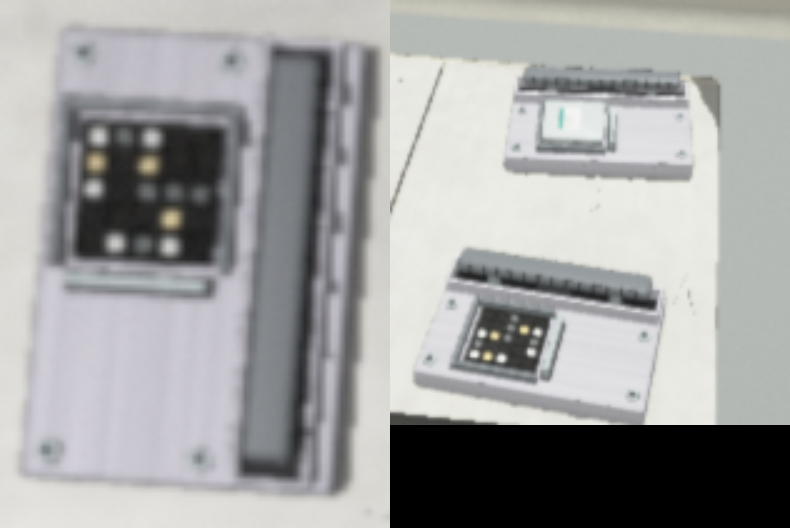

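View pics/side0.png

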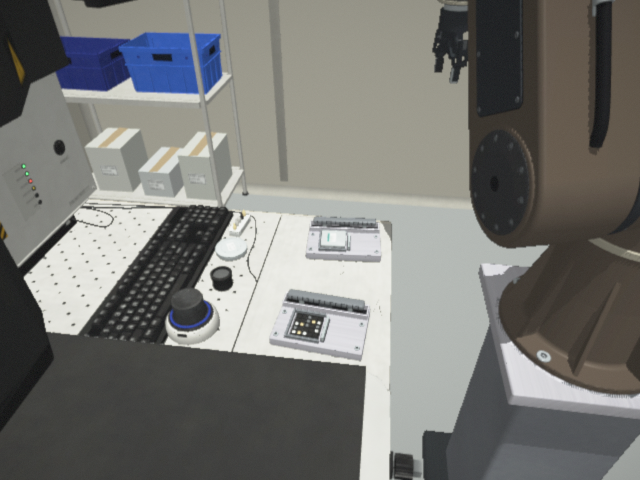

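The side crop confirms the near dock holds the waffle tray, with its ribbed bar on the far side. The bar centre is about (0.4555, 0.0335), and the bar direction is yaw −0.09. I'm moving over at height with the gripper shut.

>>> move_arm(
  series="3 -2 0 -0.1; 6 -4 0 -0.2; 9 -6 0 -0.3; 12 -8 0 -0.4; 15 -10 0 -0.5; 18 -12 0 -0.6; 21 -14 0 -0.7; 24 -16 0 -0.8",
  hand=1,
)

```text
clock: 1.37
ee_pos: [0.3953, -0.3754, 0.2535]
orientation: [3.141, 0.0, 1.158]
ft_force: [2.0, -0.9, 0.3]
gripper_width: 0.0004
grasp_force: 0.0
```

>>> move_arm(
  series="4 -1.1 0 -0.04; 8 -2.2 0 -0.08; 12 -3.3 0 -0.12; 16 -4.4 0 -0.16; 20 -5.5 0 -0.2; 24 -6.6 0 -0.25; 28 -7.7 0 -0.29; 32 -8.8 0 -0.33",
)

```text
clock: 2.03
ee_pos: [0.4439, -0.0468, 0.2536]
orientation: [3.141, 0.0, 1.485]
ft_force: [1.8, 0.5, 0.1]
gripper_width: -0.0002
grasp_force: 0.0
```

```bash
python3 - <<'E'
from h import *
s=sensors.get_state(); print(s['clock'],s['ee_pos'],s['orientation'])
save('wrist','w0')
from scipy.spatial.transform import Rotation as R
c=optics.calibration('wrist'); print({k:np.round(v,3).tolist() for k,v in c.items()})
Rt=R.from_euler('xyz',s['orientation']).as_matrix(); T=np.array(c['tool_from_camera'])
f=c.get('fx')
def wz(u,v,z):
    x,y=u-c['cx'],v-c['cy'];r=np.hypot(x,y);th=r/f
    d=np.array([np.sin(th)*x/r,-np.sin(th)*y/r,-np.cos(th)])
    d=Rt@T[:3,:3]@d; o=s['ee_pos']+Rt@T[:3,3]
    return (o+d*(z-o[2])/d[2])[:2]
for t,z in (('tray_bar_mid',.049),('tray_centre',.026)):
  for r in optics.cut_out(t,'wrist')[:3]:
    ys,xs=np.nonzero(r['pixels']); print(t,r['confidence'],r['extent'])
    W=np.array([wz(u,v,z) for u,v in zip(xs,ys)],np.float32)
    q=cv2.minAreaRect(W*1000); print(q,cv2.boxPoints(q).round(1).tolist(),W.mean(0))
E
```

```text
2.0333 [ 0.44394456 -0.04680042  0.25362597] [3.14077903e+00 1.00200353e-04 1.48462700e+00]
{'fx': 371.648, 'fy': 371.648, 'cx': 319.616, 'cy': 235.452, 'tool_from_camera': [[-0.0, 0.963, 0.268, 0.068], [1.0, 0.0, 0.001, 0.001], [0.001, 0.268, -0.963, -0.121], [0.0, 0.0, 0.0, 1.0]]}
tray_bar_mid 0.97 [247.6, 110.4, 410.6, 131.4]
((458.61053466796875, 33.99846649169922), (18.77442169189453, 137.56564331054688), 84.87783813476562) [[389.29998779296875, 30.799999237060547], [526.2999877929688, 18.5], [528.0, 37.20000076293945], [390.8999938964844, 49.5]] [0.45794067 0.03405485]
tray_centre 0.97 [323.2, 40.8, 376.9, 94.9]
((484.03179931640625, 83.1097412109375), (50.243595123291016, 50.26859664916992), 84.89253997802734) [[456.79998779296875, 60.29999923706055], [506.79998779296875, 55.900001525878906], [511.29998779296875, 105.9000015258789], [461.20001220703125, 110.4000015258789]] [0.4842043  0.08283868]
```

View pics/w0.png

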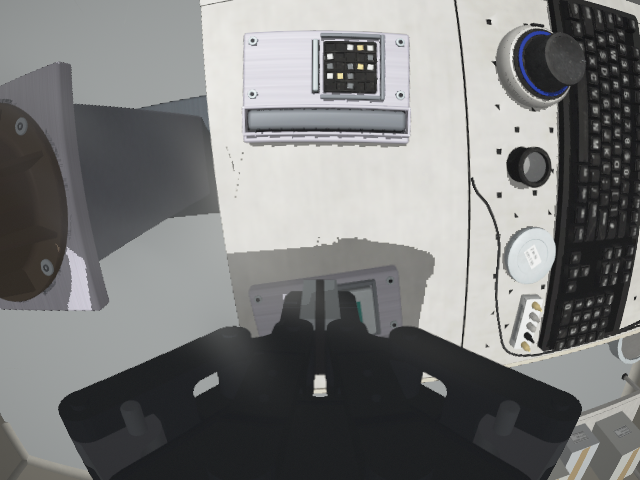

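The wrist view shows the bar at (247–410, 110–131), with its centre at (0.457, 0.034). That agrees with the top view. I'm moving over the bar and going down to hover.

>>> move_arm(
  series="3 0.2 2 0; 6 0.4 4 0; 8.35 0.6 7 0; 8.35 0.6 10 0; 8.35 0.6 13 0; 8.35 0.6 15.3 0; 8.35 0.6 15.3 0; 8.35 0.6 15.3 0",
)

```text
clock: 2.85
ee_pos: [0.4568, 0.0331, 0.0998]
orientation: [-3.139, 0.0, 1.481]
ft_force: [0.1, -0.2, -0.2]
gripper_width: 0.0
grasp_force: 0.0
```

```bash
python3 - <<'E'
from h import *
s=sensors.get_state(); print(s['clock'],s['ee_pos'],s['orientation'],s['ft_force'])
b=save('side','s1')[250:370,240:400]; a=save('wrist','w1')
cv2.imwrite('pics/d.png',np.hstack([cv2.resize(a,(400,300)),cv2.resize(b,(400,300))])[:,:,::-1])
E
```

```text
2.85 [0.45678201 0.03305123 0.09984453] [-3.13903456e+00  3.35002746e-04  1.48144309e+00] [ 0.13441912 -0.15953542 -0.17783301]
```

View pics/d.png

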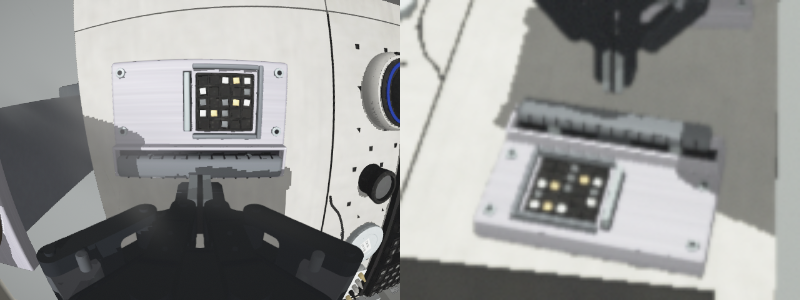

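The fingers are at column 200 and the bar spans 117–285, so they stand over its middle. Going down slowly.

>>> move_arm(
  series="0 0 1 0; 0 0 2 0; 0 0 2.5 0; 0 0 2.9 0; 0 0 3.2 0; 0 0 3.5 0; 0 0 3.7 0; 0 0 3.7 0",
)

```text
clock: 3.62
ee_pos: [0.4577, 0.0339, 0.0634]
orientation: [3.141, -0.0, 1.483]
ft_force: [1.1, -0.3, 0.6]
gripper_width: 0.0001
grasp_force: 0.0
```

>>> move_arm(
  series="0 0 0.1 0; 0 0 0.2 0; 0 0 0.3 0; 0 0 0.4 0; 0 0 0.5 0; 0 0 0.55 0",
)

```text
clock: 4.12
ee_pos: [0.4577, 0.0339, 0.0578]
orientation: [3.141, -0.0, 1.483]
ft_force: [1.5, -3.6, 15.1]
gripper_width: 0.0003
grasp_force: 7.7
```

>>> move_arm(
  series="0 0 0.05 0; 0 0 0.1 0; 0 0 0.1 0",
)

```text
clock: 4.37
ee_pos: [0.4577, 0.0338, 0.0575]
orientation: [3.141, 0.0, 1.483]
ft_force: [-2.3, -4.9, 28.2]
gripper_width: -0.0002
grasp_force: 14.0
```

The stop is firm: 28 N with almost no further travel. Retreating straight up.

>>> move_arm(
  series="0 0 -0.3 0; 0 0 -1 0; 0 0 -3 0; 0 0 -6 0; 0 0 -9 0; -3 0 -12 0; -6 0 -15 0; -9 0 -16 0",
)

```text
clock: 5.03
ee_pos: [0.45, -0.0563, 0.2204]
orientation: [3.138, 0.0, 1.485]
ft_force: [2.4, 0.2, 0.6]
gripper_width: -0.0
grasp_force: 0.0
```

```bash
python3 - <<'E'
from h import *
s=sensors.get_state(); print(s['clock'],s['ee_pos'],s['ft_force'])
b=save('side','s2')[190:360,260:420]; a=save('wrist','w2')
cv2.imwrite('pics/e.png',np.hstack([cv2.resize(a,(400,425)),cv2.resize(b,(400,425))])[:,:,::-1])
E
```

```text
5.0333 [ 0.45001693 -0.05627086  0.2203852 ] [2.39930489 0.19829691 0.57494902]
```

View pics/e.png

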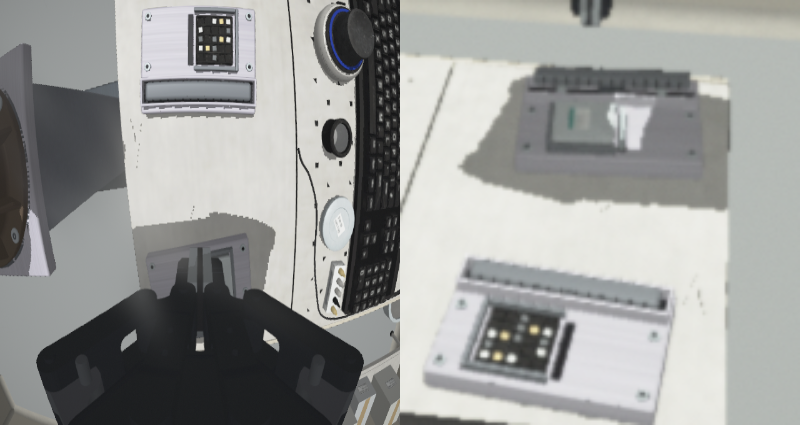

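The bar is down evenly at (460–665, 260–305) and the stop gate has sunk (dark slot at (563,350)). The tray still lies in its nest, and the other dock's bar is still up.

```bash
python3 -c "
from h import *
print(sensors.get_state()['ee_pos'], ticket.hand_in())"
```

```text
the job is handed in; nothing more can be done
[ 0.45005738 -0.05876042  0.21928085] None
```

I pressed the waffle-tray dock's bar at its middle down to its firm stop, where it stayed level; the tray is still in its nest, the other dock's bar is still up, and the job was handed in at about 5 s of robot time, with no verdict returned.

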